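# Back off the ratchet follower of a filing rack

### The job

Open up the filing rack so that more document boxes can go in: press the thumb release at the foot of the sliding follower plate, keep it down and push the follower back along its toothed bar, away from the standing boxes, until it rests against the end stops, then let the release spring up again. Only press and push with the fingertips, never force the ratchet, lift nothing, and leave the standing boxes and the other things on the counter where they are.

Things in the scene. Friction and masses are not known exactly. Their poses are not given: they have to be found in the camera images.
- rack: Wooden filing rack fixed on the counter, 150 (x) by 490 (y) mm, origin at the centre of its underside, z up. Two runners, tops 34 mm above the counter, run along y; a toothed steel bar (8 mm pitch) lies lower between them. At the +y end an upright grey plate, 130 mm wide, top 184 mm above the counter; the document boxes stand in a row against it.
- end_stops (a point): Middle between the two end stops near the rack's -y end, at their face towards the follower, 34 mm above the counter. They are small steel blocks (14 mm, tops 50 mm above the counter, at rack x = +44 and -44 mm) that the follower's foot meets; the middle between them stays free for the release lever.
- follower (a joint): Travel of the sliding follower along the rack's -y direction in m, from 0 to 0.192 (foot against the end stops). A pawl in the toothed bar blocks it from moving towards -y unless the release is down; towards the boxes it clicks along under 8 N. Over the last 25 mm of travel the pawl meets no teeth. With the pawl lifted it slides with about 2 N.
- plate_foot (a point): Foot of the follower's box-side face, on the rack's centre line, 34 mm above the counter; moves with the follower. The follower is a grey steel plate 118 mm wide (rack x), 4 mm thick, top 152 mm above the counter, with two gussets on its -y side (at rack x = +-55 mm) 50 mm long, up to 109 mm above the counter, on a foot 75 mm long.
- release (a joint): Angle of the follower's steel release lever in rad: 0 up (pawl engaged), 0.24 fully down (hard stop). A see-saw hinged 45 mm to the -y side of plate_foot, 31 mm above the counter; its thumb pad lies on the -y side. Pawl clear of the teeth from about 0.16. Spring return: the pad takes about 3 N at first, 5 N fully down, having sunk 12 mm.
- release_pad (a point): Centre of the thumb pad's top face, 97 mm to the -y side of plate_foot, 60 mm above the counter when up; moves with lever and follower. Pad 50 (rack x) by 46 (rack y) mm, level when up, sloping 0.24 rad down towards -y when pressed. At its -y end, from 22 mm off this point, a lip turns up 15 mm, flared out 35 degrees from upright. A fingertip holding the pad down can push the follower by the lip.
- box0: Slate document box standing in the rack next to its end plate, 130 (x) x 45 (y) x 170 mm tall, 0.35 kg, origin at the centre of its underside. Leave it standing.
- box1: Second standing document box, same size. Leave it standing.
- box2: Third standing document box, same size, the one nearest the follower. Leave it standing.
- spare0: Document box lying flat on the counter just beyond the rack (rack +x side), its long side along the rack, 45 mm high, 170 (its x) by 130 (its y) mm, origin at the centre of its underside. Bystander.
- spare1: A like box lying on top of spare0, top 90 mm above the counter. Bystander.
- stamp: Turned wooden hand stamp standing on the counter on the robot's side of the rack, 32 mm across, 70 mm tall, origin at the centre of its underside. Bystander.
- tray: Open orange tray of stamp blocks, 150 x 110 mm, blocks up to 55 mm high, on the counter beyond the rack's -y end, origin at the centre of its underside. Bystander.
Things that resemble listed ones, but are neither listed nor needed, are in the scene too. What is shaped like the box2 but green is not meant.

How it is judged:
By the outcome, as a careful person would: the job done as asked, in the order asked, and still so for the second after the job is handed in, with the robot touching nothing.
It also fails if it takes over 42 s, if anything falls off the work surface, if the arm or the gripper's body presses on something with over 40 N, if the wrist force passes 120 N, or if a joint passes its speed limit or range.

### The arm

A 6-joint arm with a two-finger parallel gripper is mounted at the origin on the work surface. World frame = base frame: x ahead of the robot, y to its left, z up, the work surface at z = 0. Lengths are in m, angles in rad, forces in N, time in s.
With the tool pointing down it reaches from about 0.375 to 0.9 m from the base axis. Payload 3.1 kg.
Tool frame: the origin (TCP) lies between the finger pads; the fingertips stand 11 mm ahead of it and the grasp point (between the pads) lies 8 mm behind it; z points along the fingers, y is the direction in which the jaws open and shut (so a half turn about z gives the same grasp; the last joint's range is limited). The gripper opens to 85 mm and grips with 20 to 120 N. Pads are 22 mm wide; open, the fingers measure 114 mm over their backs; the gripper's body (76 mm by 85 mm) begins 54 mm behind the grasp point. The pads swing forward as they close: fully open they stand 13 mm farther back than shut.
Start: joints at [-1.377, 0.527, 1.433, -0, 1.181, -0.178], TCP at [0.227, -0.582, 0.242] pointing down, gripper open.
Joint ranges: [-3.08, 3.08], [-0.75, 2.2], [0.22, 2.44], [-1.43, 4.57], [0, 2.65], [-2.85, 2.85]. Speed limits (rad/s): [2.79, 2.79, 3.14, 3.14, 3.14, 3.14].

### API

Orientations are given as a unit quaternion [x, y, z, w].
In Python, from station import manip gives the robot as it stands.
- The arm moves only by the tool move_arm, never from a script. Its argument "deltas" is a list of rows, each a list of 5 numbers: the shift along the tool's x, y, z in units of 40 cm (1.0 is 40 cm), then the turn about the tool's z in units of 0.5 rad (1.0 is 0.5 rad), then the opening in per cent of the stroke, from 0 (shut) to 100 (fully open). In form: [[x, y, z, twist, grip], ...]. A call has exactly 8 rows; each row is the pose to reach, as a shift and turn from the pose commanded when the call began, along the tool's axes at that moment; what a row does not reach only later rows make up. A row lasts 1/12 s, in which the tool goes at most 41.7 mm and 7.16 degrees, less where a joint would pass 70% of its speed; a pose out of reach is approached as far as the arm can. A call with a number of a shift or a turn outside -1 to 1 is refused whole. A call with a gripper value outside its range is refused whole. The fingers move at their own pace and stop on an object; "force" is the grip in N (left out, the last holds). Time passes only in rows, so rows that repeat a pose let the fingers close, or fill a call up. It gives the time, the measured TCP pose, the force and the opening at its end, in the units of the state.
- manip.sense(): the state, without advancing time (a new reading comes with each control period).
- manip.snapshot(name): name is "scene" or "top"; returns (picture, depth): 420x560x3 uint8, red, green, blue; 420x560 float32, m along the optical axis (not along the pixel's ray), 0 where there is no reading.
- manip.get_calibration(name): a dict with "vfov" (degrees; the focal length in pixels is half the picture's height over the tangent of half this angle, whatever the lens; pixels are square), "cx", "cy" (the principal point, pixels), "pose" (4x4, takes a point from camera to world coordinates). Camera axes: x right, y down, z forward; pixel columns grow to the right and rows downward; lengths in m; the calibration is good to about 2 mm. A picture is of the moment at which its call begins. get_calibration takes no time and is no camera call.
- manip.sign_off(): hands the job in, once; it reports no verdict.
The state is a dict: "t": time; "q": joint angles; "qd": joint speeds; "tau": joint torques, N m; "tcp_pos": TCP position; "tool_rot": TCP orientation; "force": force on the tool from outside, world axes, zero at the start; "ft_torque": the same for the moment, N m; "finger_gap": opening from 0.0 (shut) to 1.0 (fully open).
Only numpy, scipy, OpenCV 4.12 (cv2) and the standard library are available. Lean on these libraries where they do the work, as an engineer would, in place of code of your own. Each camera call takes 0.05 s, during which the arm holds its last target.

## Working session

There is one attempt and no reset: what is moved stays moved. The work goes in short steps, Python scripts to look and compute and a tool call to move; the robot and the scene stay as the last step left them, time stands still between calls to the robot, and variables do not carry over. Pictures are saved under pics/ and viewed, and the job is handed in when it is done.

Besides the shell and the picture viewer there is one more tool, called after "Call:" as name(argument=value, ...) on one line, values as JSON. move_arm: Moves the arm, as the interface text tells. Its arguments: {"type":"object","properties":{"deltas":{"type":"array","items":{"type":"array","items":{"type":"number"}}},"force":{"type":"number"}},"required":["deltas"]}

```bash
mkdir -p pics; ls
python3 - <<'E'
from station import manip
import cv2,numpy as np
for n in("scene","top"):
    p,d=manip.snapshot(n); cv2.imwrite(f"pics/{n}0.png",p[:,:,::-1]); np.save(f"pics/{n}0.npy",d)
    c=manip.get_calibration(n);print(n,c)
s=manip.sense();print(s)
E
```

```text
pics
scene {'vfov': 45.392670677557106, 'cx': 271.57865894506295, 'cy': 215.10142800596017, 'pose': array([[ 0.76286675,  0.50577151, -0.40277724,  0.93724712],
       [ 0.64653693, -0.59198742,  0.48118696, -0.51577139],
       [ 0.0049316 , -0.6274919 , -0.77860748,  0.89757972],
       [ 0.        ,  0.        ,  0.        ,  1.        ]])}
top {'vfov': 57.55977132501075, 'cx': 276.3230678100438, 'cy': 208.2088389701533, 'pose': array([[-0.00904118, -0.99061306,  0.13639655,  0.39499804],
       [-0.99987103,  0.00714534, -0.01438265,  0.03031183],
       [ 0.01327304, -0.13650899, -0.99054991,  1.03208221],
       [ 0.        ,  0.        ,  0.        ,  1.        ]])}
{'t': 0.1, 'q': array([-1.37748723e+00,  5.28363566e-01,  1.43377775e+00, -9.24466287e-06,
        1.18135865e+00, -1.78511683e-01]), 'qd': array([-0.00089896, -0.00121041, -0.00247606, -0.00019591, -0.00079725,
        0.00056196]), 'tau': array([-4.15211734e-04, -4.43305242e+01, -1.78586143e+01, -1.97333575e-04,
        3.89151683e-03,  1.22985645e-05]), 'tcp_pos': array([ 0.22696914, -0.58167481,  0.24143621]), 'tool_rot': array([ 9.82767608e-01,  1.84842956e-01, -1.13302093e-05, -9.53601307e-04]), 'force': array([ 0.3036266 , -0.89073484, -0.62727289]), 'ft_torque': array([ 0.00180537, -0.00198272,  0.04201525]), 'finger_gap': 0.9964425469510003}
```

View pics/scene0.png

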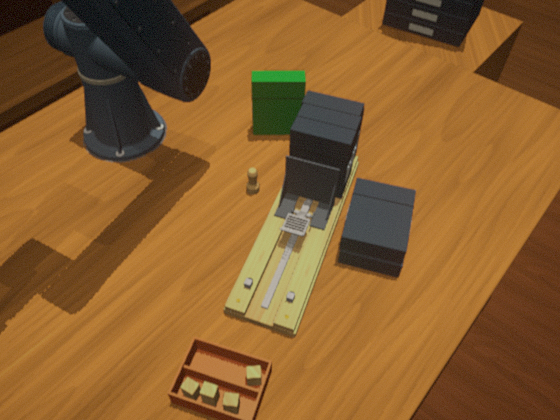

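View pics/top0.png

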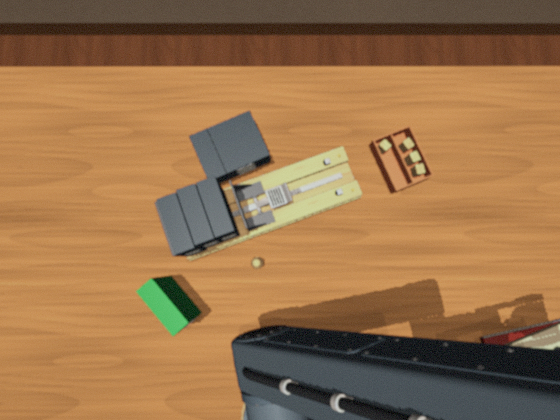

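The scene view shows the follower plate at about (312,180), its pad at (296,223), and the end stops at (249,283) and (291,296). In the top view the pad is at (278,196) and the stops at (326,162) and (338,192). I'll enlarge both and measure.

```bash
cat > h.py <<'E'
import numpy as np,cv2
from station import manip
def K(n):
    c=manip.get_calibration(n); f=210/np.tan(np.radians(c['vfov']/2)); return f,c['cx'],c['cy'],np.array(c['pose'])
def px(n,u,v,d):
    f,cx,cy,P=K(n); return P[:3,:3]@np.array([(u-cx)/f*d,(v-cy)/f*d,d])+P[:3,3]
def pz(n,u,v,z):
    f,cx,cy,P=K(n); r=P[:3,:3]@np.array([(u-cx)/f,(v-cy)/f,1]); return P[:3,3]+r*(z-P[2,3])/r[2]
def proj(n,p):
    f,cx,cy,P=K(n); q=P[:3,:3].T@(np.asarray(p)-P[:3,3]); return f*q[0]/q[2]+cx,f*q[1]/q[2]+cy
def cloud(n,d):
    f,cx,cy,P=K(n); v,u=np.mgrid[:420,:560]; c=np.stack([(u-cx)/f*d,(v-cy)/f*d,d],-1); return c@P[:3,:3].T+P[:3,3]
E
python3 - <<'E'
from h import *
a=cv2.imread("pics/scene0.png")[140:340,215:425]; cv2.imwrite("pics/sc.png",cv2.resize(a,None,fx=3.0,fy=3.0,interpolation=cv2.INTER_CUBIC)[:600])
a=cv2.imread("pics/top0.png")[130:280,150:370]; cv2.imwrite("pics/tc.png",cv2.resize(a,None,fx=3.6,fy=3.6,interpolation=cv2.INTER_CUBIC))
E
```

```text
(no output)
```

View pics/sc.png

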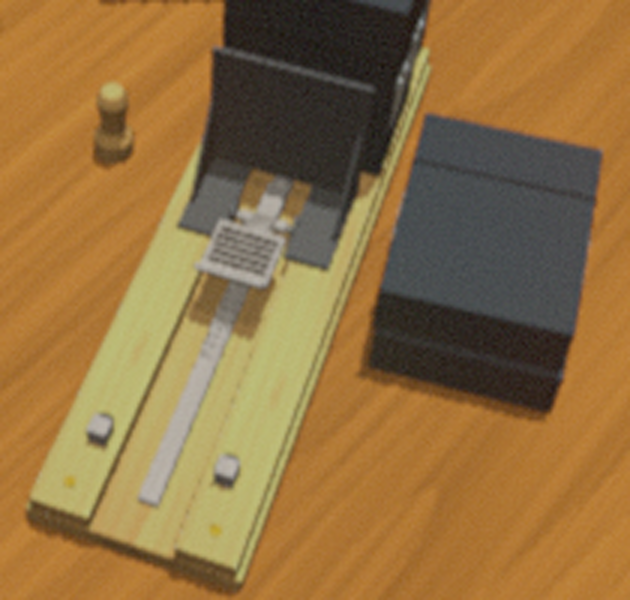

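View pics/tc.png

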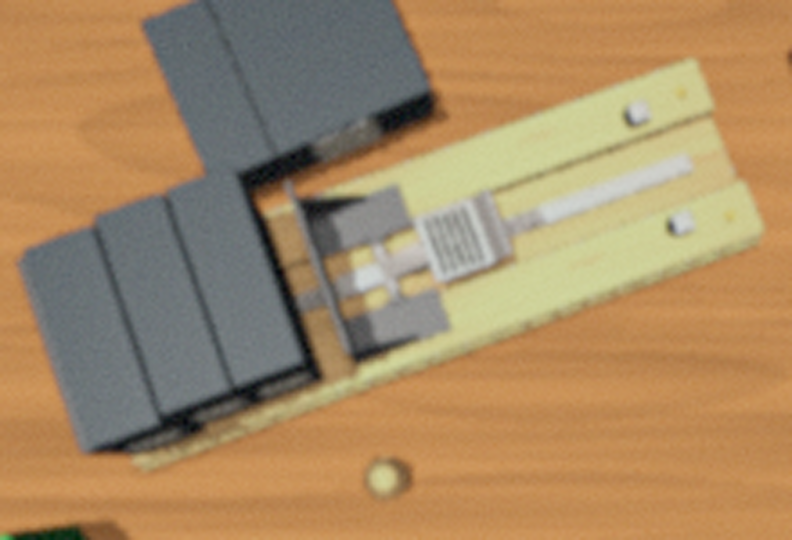

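Run:
```python
from h import *
sc=lambda u,v:(u/3+215-.33,v/3+140-.33); tp=lambda u,v:(u/3.6+150-.36,v/3.6+130-.36)
S=[pz("scene",*sc(*p),.05) for p in((100,422),(227,463))]; T=[pz("top",*tp(*p),.05) for p in((681,221),(637,112))]
print("stops scene",S,"top",T)
for a in(S,T):
    e=a[1]-a[0]; print(np.linalg.norm(e), np.degrees(np.arctan2(e[1],e[0])))
for n,f,c in(("scene",sc,((100,422),(227,463))),):pass
# rack long edges at z=.034
print("rack edge top", [pz("top",*tp(*p),.034) for p in((762,232),(693,62))])
# pad
print("pad top", [pz("top",*tp(*p),.06) for p in((419,214),(440,281),(478,200),(499,263))])
print("pad scene", [pz("scene",*sc(*p),.06) for p in((221,220),(283,240),(203,262),(272,280))])
for n in("scene","top"):
    d=np.load(f"pics/{n}0.npy"); C=cloud(n,d)
    c=np.mean([S[0],S[1]],0)
    m=(np.abs(C[...,2]-.06)<.004)&(np.hypot(C[...,0]-.43-.0,C[...,1]+.0)<1.0)
    lab=np.zeros(m.shape,np.uint8); 
    v,u=np.nonzero(m)
    roi=(u>285)&(u<312)&(v>205)&(v<240) if n=="scene" else (u>262)&(u<296)&(v>180)&(v<212)
    q=C[v[roi],u[roi]]; print(n,roi.sum(),q.mean(0) if len(q) else 0,q.min(0),q.max(0))
```

```text
stops scene [array([ 0.56990296, -0.14740906,  0.05      ]), array([ 0.65234477, -0.1173002 ,  0.05      ])] top [array([ 0.57440277, -0.14777963,  0.05      ]), array([ 0.65589176, -0.11795303,  0.05      ])]
0.08776785195533887 20.06287386758307
0.0867760403124255 20.10363656378547
rack edge top [array([ 0.56868509, -0.21034158,  0.034     ]), array([ 0.69844069, -0.16351309,  0.034     ])]
pad top [array([0.5789224 , 0.04234626, 0.06      ]), array([0.53026423, 0.02763706, 0.06      ]), array([ 5.88879072e-01, -1.26497435e-04,  6.00000000e-02]), array([ 0.54295009, -0.01462647,  0.06      ])]
pad scene [array([0.5276129 , 0.02968673, 0.06      ]), array([0.57258213, 0.0440651 , 0.06      ]), array([ 0.54194073, -0.00796435,  0.06      ]), array([0.58841003, 0.01100465, 0.06      ])]
scene 365 [0.55897228 0.01878292 0.05932694] [ 0.52884105 -0.01161232  0.05616324] [0.58952069 0.04543055 0.06385524]
top 363 [0.55967254 0.01646501 0.05968501] [ 0.5294781  -0.01402911  0.05606326] [0.59131593 0.04776507 0.06392349]
```

Call:
move_arm(deltas=[[0.04,-0.033,0,-0.1,0],[0.11,-0.09,0,-0.22,0],[0.19,-0.156,0,-0.36,0],[0.27,-0.22,0,-0.5,0],[0.35,-0.287,0,-0.64,0],[0.42,-0.345,0,-0.78,0],[0.48,-0.394,0,-0.9,0],[0.53,-0.435,0,-1,0]], force=40)

```text
t: 0.77
tcp_pos: [0.3619, -0.3403, 0.242]
tool_rot: [0.906, 0.424, 0.0, -0.001]
force: [0.7, -0.3, 0.5]
finger_gap: 0.0
```

```bash
cat > st.py <<'E'
from h import *
import sys
from scipy.spatial.transform import Rotation as R
def st(tx=None):
    s=manip.sense(); r=R.from_quat(s['tool_rot']); M=r.as_matrix(); p=s['tcp_pos']
    yaw=np.degrees(np.arctan2(M[1,0],M[0,0]))
    print("t %.2f"%s['t'],"pos",p.round(4),"yaw %.2f"%yaw,"F",s['force'].round(2),"gap %.3f"%s['finger_gap'],"tilt",M[:,2].round(3))
    # rack coords rel. pad centre at start
    P0=np.array([.5593,.0176]);d=np.array([np.sin(np.radians(20)),-np.cos(np.radians(20))]);x=np.array([d[1]*-1,d[0]])
    print("along d %.4f  rack x %.4f  Fd %.2f"%((p[:2]-P0)@d,(p[:2]-P0)@x,s['force'][:2]@d))
    if tx is not None:
        e=M.T@(np.array(tx)-p); print("units to target",(e/.4).round(3),"twist to110 %.3f"%(-np.radians(110-yaw)/.5))
if __name__=="__main__": st([float(a) for a in sys.argv[1:4]] if len(sys.argv)>3 else None)
E
python3 st.py .561 .013 .20
```

```text
t 0.77 pos [ 0.3619 -0.3403  0.242 ] yaw 50.17 F [ 0.73 -0.33  0.46] gap 0.000 tilt [-0.001  0.002 -1.   ]
along d 0.2688  rack x -0.3079  Fd 0.56
units to target [ 0.997 -0.183  0.106] twist to110 -2.088
```

Call:
move_arm(deltas=[[0.06,-0.011,0,-0.12,0],[0.14,-0.026,0,-0.26,0],[0.22,-0.04,0,-0.4,0],[0.31,-0.057,0,-0.54,0],[0.4,-0.073,0,-0.68,0],[0.48,-0.088,0,-0.82,0],[0.55,-0.101,0,-0.92,0],[0.6,-0.11,0,-1,0]])

```text
t: 1.43
tcp_pos: [0.4826, -0.1285, 0.2421]
tool_rot: [0.773, 0.635, 0.0, -0.001]
force: [-1.1, -0.6, 1.0]
finger_gap: -0.003
```

```bash
python3 st.py .561 .013 .16
```

```text
t 1.43 pos [ 0.4826 -0.1285  0.2421] yaw 78.84 F [-1.08 -0.55  1.02] gap -0.003 tilt [-0.001  0.001 -1.   ]
along d 0.1111  rack x -0.1220  Fd 0.15
units to target [0.385 0.124 0.205] twist to110 -1.088
```

Call:
move_arm(deltas=[[0.04,0.013,0,-0.12,0],[0.1,0.033,0.02,-0.26,0],[0.16,0.052,0.05,-0.4,0],[0.22,0.071,0.09,-0.54,0],[0.28,0.09,0.13,-0.68,0],[0.33,0.106,0.17,-0.82,0],[0.37,0.119,0.2,-0.92,0],[0.385,0.124,0.205,-1,0]])

```text
t: 2.1
tcp_pos: [0.5605, 0.0124, 0.1577]
tool_rot: [0.591, 0.806, -0.001, -0.002]
force: [-0.1, 0.3, -0.3]
finger_gap: -0.005
```

```bash
python3 st.py .561 .013 .09
python3 - <<'E'
from h import *
for n,(a,b,c,e) in(("scene",(140,340,215,425)),("top",(130,280,150,370))):
    p,d=manip.snapshot(n); cv2.imwrite(f"pics/{n}1.png",cv2.resize(p[a:b,c:e,::-1],None,fx=3,fy=3,interpolation=cv2.INTER_CUBIC))
E
```

```text
t 2.10 pos [0.5605 0.0124 0.1577] yaw 107.50 F [-0.15  0.32 -0.32] gap -0.005 tilt [-0.004  0.001 -1.   ]
along d 0.0052  rack x -0.0007  Fd -0.35
units to target [0.    0.002 0.169] twist to110 -0.087
```

View pics/scene1.png

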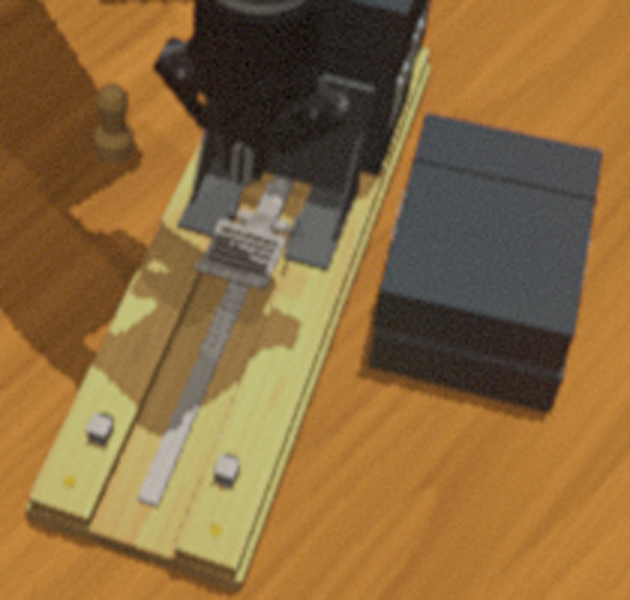

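The picture shows the closed fingertips above the pad, at crop (243,178), which is image (296,199). I'll check that against the projection of the tip.

Run:
```python
from h import *
print(proj("scene",[.5605,.0124,.1467]),proj("scene",[.5593,.0176,.06]))
```

```text
(np.float64(297.11240124532753), np.float64(198.856082582527)) (np.float64(296.37147731630444), np.float64(223.93688457140115))
```

Call:
move_arm(deltas=[[0,0,0.02,-0.087,0],[0,0,0.05,-0.087,0],[0,0.001,0.08,-0.087,0],[0,0.002,0.11,-0.087,0],[0,0.002,0.135,-0.087,0],[0,0.002,0.155,-0.087,0],[0,0.002,0.169,-0.087,0],[0,0.002,0.169,-0.087,0]])

```text
t: 2.87
tcp_pos: [0.5612, 0.0101, 0.0917]
tool_rot: [0.576, 0.818, -0.0, -0.001]
force: [-0.1, -0.3, -0.5]
finger_gap: -0.004
```

```bash
python3 st.py .561 .013 .071
```

```text
t 2.87 pos [0.5612 0.0101 0.0917] yaw 109.69 F [-0.15 -0.27 -0.47] gap -0.004 tilt [-0.002  0.    -1.   ]
along d 0.0077  rack x -0.0008  Fd 0.20
units to target [0.007 0.002 0.052] twist to110 -0.011
```

Call:
move_arm(deltas=[[0.003,0.001,0.008,-0.01,0],[0.006,0.001,0.018,-0.01,0],[0.008,0.001,0.028,-0.01,0],[0.008,0.001,0.038,-0.01,0],[0.008,0.001,0.046,-0.01,0],[0.008,0.001,0.053,-0.01,0],[0.008,0.001,0.058,-0.01,0],[0.008,0.001,0.06,-0.01,0]])

```text
t: 3.53
tcp_pos: [0.5614, 0.0131, 0.0688]
tool_rot: [0.573, 0.819, -0.0, 0.0]
force: [-1.0, -2.3, 5.1]
finger_gap: 0.001
```

```bash
python3 st.py .561 .013 .061
```

```text
t 3.53 pos [0.5614 0.0131 0.0688] yaw 110.04 F [-1.02 -2.35  5.13] gap 0.001 tilt [ 0.    -0.001 -1.   ]
along d 0.0050  rack x 0.0005  Fd 1.86
units to target [ 0.    -0.001  0.019] twist to110 0.001
```

Call:
move_arm(deltas=[[-0.001,0,0.003,0,0],[-0.002,0,0.007,0,0],[-0.003,0,0.011,0,0],[-0.005,0,0.014,0,0],[-0.006,0,0.017,0,0],[-0.007,0,0.02,0,0],[-0.008,0,0.022,0,0],[-0.008,0,0.022,0,0]])

```text
t: 4.2
tcp_pos: [0.5624, 0.0104, 0.0598]
tool_rot: [0.573, 0.819, 0.0, -0.0]
force: [-1.0, -1.0, 4.4]
finger_gap: 0.002
```

```bash
python3 st.py .561 .013 .061;  python3 - <<'E'
from h import *
for n,(a,b,c,e) in(("scene",(140,340,215,425)),):
    p,d=manip.snapshot(n); cv2.imwrite(f"pics/{n}2.png",cv2.resize(p[a:b,c:e,::-1],None,fx=3,fy=3,interpolation=cv2.INTER_CUBIC))
E
```

```text
t 4.20 pos [0.5624 0.0104 0.0598] yaw 110.02 F [-1.03 -0.97  4.45] gap 0.002 tilt [ 0.  0. -1.]
along d 0.0079  rack x 0.0005  Fd 0.56
units to target [ 0.007 -0.001 -0.003] twist to110 0.001
```

View pics/scene2.png

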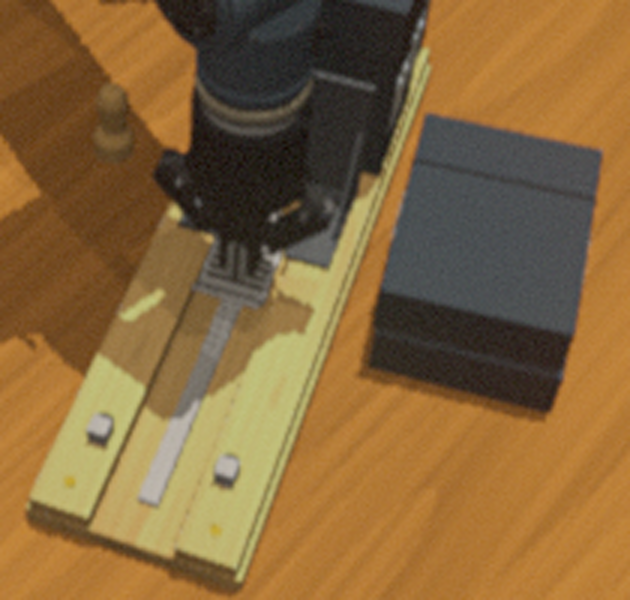

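Call:
move_arm(deltas=[[0,0,0.001,0,0],[0,0,0.002,0,0],[0,0,0.003,0,0],[0,0,0.004,0,0],[0,0,0.005,0,0],[0,0,0.005,0,0],[0,0,0.005,0,0],[0,0,0.005,0,0]])

```text
t: 4.92
tcp_pos: [0.5624, 0.0104, 0.0583]
tool_rot: [0.573, 0.819, 0.0, 0.0]
force: [-0.7, -2.1, 6.6]
finger_gap: 0.003
```

```bash
python3 st.py .561 .013 .061
```

```text
t 4.92 pos [0.5624 0.0104 0.0583] yaw 110.03 F [-0.74 -2.08  6.59] gap 0.003 tilt [ 0. -0. -1.]
along d 0.0079  rack x 0.0005  Fd 1.71
units to target [ 0.007 -0.001 -0.007] twist to110 0.001
```

Call:
move_arm(deltas=[[0,0,0.001,0,0],[0,0,0.002,0,0],[0,0,0.003,0,0],[0,0,0.004,0,0],[0,0,0.005,0,0],[0,0,0.005,0,0],[0,0,0.005,0,0],[0,0,0.005,0,0]])

```text
t: 5.58
tcp_pos: [0.5626, 0.0103, 0.0578]
tool_rot: [0.573, 0.819, 0.0, 0.001]
force: [-3.7, -1.2, 16.4]
finger_gap: 0.002
```

```bash
python3 st.py .561 .013 .061
```

```text
t 5.58 pos [0.5626 0.0103 0.0578] yaw 110.04 F [-3.74 -1.17 16.39] gap 0.002 tilt [ 0.001 -0.    -1.   ]
along d 0.0079  rack x 0.0006  Fd -0.18
units to target [ 0.008 -0.001 -0.008] twist to110 0.001
```

Hard stop found: 16 N at TCP z 57.8 mm. Next is a first short push towards -y, which is tool -x.

Call:
move_arm(deltas=[[-0.003,0,0,0,0],[-0.008,0,0.001,0,0],[-0.014,0,0.001,0,0],[-0.022,0,0.002,0,0],[-0.03,0,0.002,0,0],[-0.037,0,0.002,0,0],[-0.042,0,0.002,0,0],[-0.045,0,0.002,0,0]])

```text
t: 6.25
tcp_pos: [0.5687, -0.0065, 0.0576]
tool_rot: [0.573, 0.819, 0.0, 0.0]
force: [-4.9, -0.6, 21.3]
finger_gap: -0.002
```

```bash
python3 st.py .561 .013 .061;  python3 - <<'E'
from h import *
for n,(a,b,c,e) in(("scene",(140,340,215,425)),):
    p,d=manip.snapshot(n); cv2.imwrite(f"pics/{n}3.png",cv2.resize(p[a:b,c:e,::-1],None,fx=3,fy=3,interpolation=cv2.INTER_CUBIC))
E
```

```text
t 6.25 pos [ 0.5687 -0.0065  0.0576] yaw 110.02 F [-4.85 -0.55 21.3 ] gap -0.002 tilt [ 0.001  0.    -1.   ]
along d 0.0258  rack x 0.0006  Fd -1.14
units to target [ 0.052 -0.001 -0.008] twist to110 0.001
```

View pics/scene3.png

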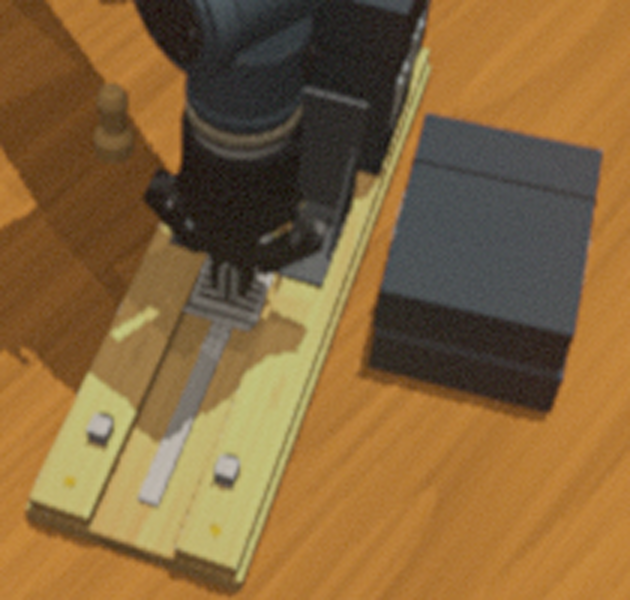

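The follower came along: its plate edge moved from crop (345,77) to (335,97) and the pad moved with the finger. I'll continue the push with slightly less down force.

Call:
move_arm(deltas=[[-0.006,0,-0.001,0,0],[-0.018,0,-0.002,0,0],[-0.034,0,-0.002,0,0],[-0.052,0,-0.002,0,0],[-0.07,0,-0.002,0,0],[-0.086,0,-0.002,0,0],[-0.096,0,-0.002,0,0],[-0.1,0,-0.002,0,0]])

```text
t: 6.97
tcp_pos: [0.5825, -0.0445, 0.0578]
tool_rot: [0.574, 0.819, 0.0, 0.0]
force: [-4.0, 0.2, 16.8]
finger_gap: -0.001
```

```bash
python3 st.py .561 .013 .061;  python3 - <<'E'
from h import *
for n,(a,b,c,e) in(("scene",(140,340,215,425)),):
    p,d=manip.snapshot(n); cv2.imwrite(f"pics/{n}4.png",cv2.resize(p[a:b,c:e,::-1],None,fx=3,fy=3,interpolation=cv2.INTER_CUBIC))
E
```

```text
t 6.97 pos [ 0.5825 -0.0445  0.0578] yaw 110.00 F [-4.02  0.16 16.8 ] gap -0.001 tilt [ 0.001 -0.    -1.   ]
along d 0.0663  rack x 0.0005  Fd -1.53
units to target [ 0.153 -0.001 -0.008] twist to110 0.000
```

View pics/scene4.png

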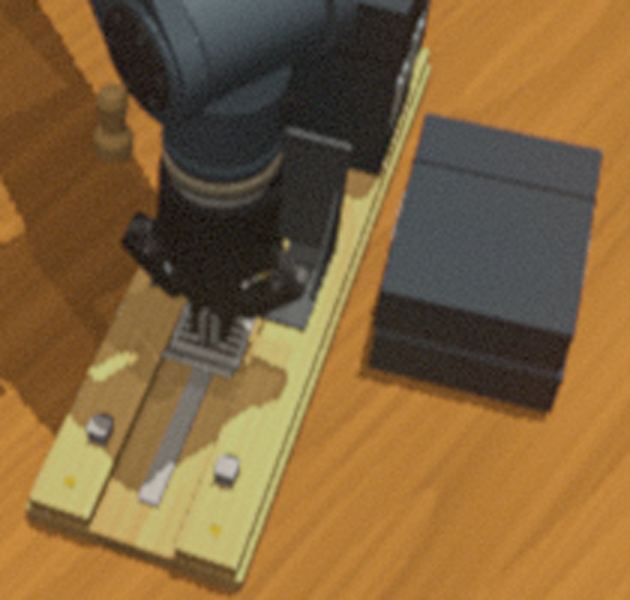

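The follower is still following, with the boxes and the spare unmoved. Continuing.

Call:
move_arm(deltas=[[-0.008,0,0,0,0],[-0.026,0,0,0,0],[-0.05,0,0,0,0],[-0.078,0,0,0,0],[-0.106,0,0,0,0],[-0.13,0,0,0,0],[-0.145,0,0,0,0],[-0.15,0,0,0,0]])

```text
t: 7.68
tcp_pos: [0.6032, -0.1015, 0.0579]
tool_rot: [0.574, 0.819, -0.0, 0.001]
force: [-3.8, 0.4, 16.1]
finger_gap: -0.002
```

```bash
python3 st.py .561 .013 .061
```

```text
t 7.68 pos [ 0.6032 -0.1015  0.0579] yaw 109.99 F [-3.79  0.38 16.14] gap -0.002 tilt [ 0.001 -0.001 -1.   ]
along d 0.1269  rack x 0.0005  Fd -1.65
units to target [ 0.305 -0.001 -0.008] twist to110 -0.000
```

Call:
move_arm(deltas=[[-0.006,0,0,0,0],[-0.018,0,0,0,0],[-0.034,0,0,0,0],[-0.052,0,0,0,0],[-0.07,0,0,0,0],[-0.086,0,0,0,0],[-0.096,0,0,0,0],[-0.1,0,0,0,0]])

```text
t: 8.35
tcp_pos: [0.6167, -0.1388, 0.0579]
tool_rot: [0.573, 0.819, -0.0, 0.0]
force: [-3.9, 0.2, 14.4]
finger_gap: -0.0
```

```bash
python3 st.py .561 .013 .061;  python3 - <<'E'
from h import *
for n,(a,b,c,e) in(("scene",(140,340,215,425)),):
    p,d=manip.snapshot(n); cv2.imwrite(f"pics/{n}5.png",cv2.resize(p[a:b,c:e,::-1],None,fx=3,fy=3,interpolation=cv2.INTER_CUBIC))
E
```

```text
t 8.35 pos [ 0.6167 -0.1388  0.0579] yaw 110.01 F [-3.86  0.23 14.43] gap -0.000 tilt [ 0.001 -0.001 -1.   ]
along d 0.1666  rack x 0.0005  Fd -1.54
units to target [ 0.404 -0.001 -0.008] twist to110 0.000
```

View pics/scene5.png

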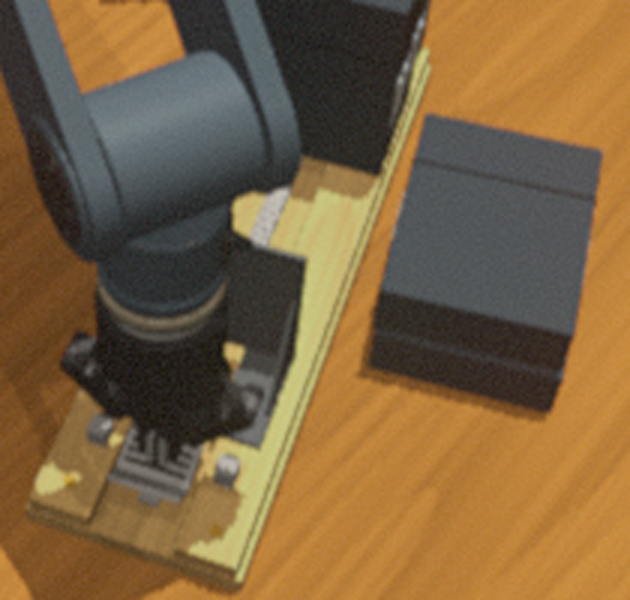

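The foot's right corner, at about crop (262,443), is nearing the right-hand stop at (228,465). I estimate 15 mm left, so I'll creep.

Call:
move_arm(deltas=[[-0.003,0,0,0,0],[-0.008,0,0,0,0],[-0.014,0,0,0,0],[-0.02,0,0,0,0],[-0.025,0,0,0,0],[-0.029,0,0,0,0],[-0.033,0,0,0,0],[-0.035,0,0,0,0]])

```text
t: 9.07
tcp_pos: [0.6213, -0.1514, 0.058]
tool_rot: [0.573, 0.819, -0.0, 0.0]
force: [-4.3, -0.1, 15.4]
finger_gap: 0.0
```

```bash
python3 st.py .561 .013 .061
```

```text
t 9.07 pos [ 0.6213 -0.1514  0.058 ] yaw 110.04 F [-4.35 -0.11 15.36] gap 0.000 tilt [ 0. -0. -1.]
along d 0.1800  rack x 0.0005  Fd -1.38
units to target [ 0.438 -0.001 -0.008] twist to110 0.001
```

Call:
move_arm(deltas=[[-0.001,0,0,0,0],[-0.003,0,0,0,0],[-0.005,0,0,0,0],[-0.007,0,0,0,0],[-0.009,0,0,0,0],[-0.011,0,0,0,0],[-0.012,0,0,0,0],[-0.0125,0,0,0,0]])

```text
t: 9.73
tcp_pos: [0.6226, -0.1552, 0.0579]
tool_rot: [0.573, 0.819, 0.0, -0.001]
force: [-3.8, 2.5, 15.6]
finger_gap: 0.002
```

```bash
python3 st.py .561 .013 .061;  python3 - <<'E'
from h import *
for n,(a,b,c,e) in(("scene",(220,340,215,325)),):
    p,d=manip.snapshot(n); cv2.imwrite(f"pics/{n}6.png",cv2.resize(p[a:b,c:e,::-1],None,fx=5,fy=5,interpolation=cv2.INTER_CUBIC))
E
```

```text
t 9.73 pos [ 0.6226 -0.1552  0.0579] yaw 110.02 F [-3.8   2.47 15.61] gap 0.002 tilt [-0.001  0.001 -1.   ]
along d 0.1840  rack x 0.0004  Fd -3.62
units to target [ 0.448 -0.001 -0.007] twist to110 0.001
```

View pics/scene6.png

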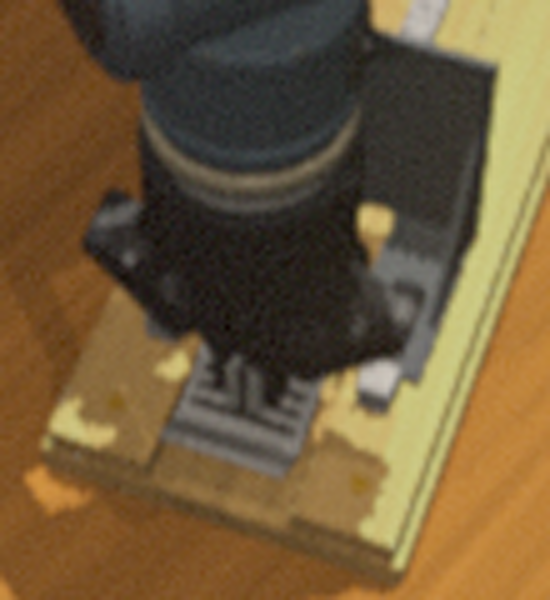

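The foot now meets the right stop at about crop (380,390), and the push force has risen to 3.6 N. A few mm more will confirm it is seated.

Call:
move_arm(deltas=[[-0.001,0,0,0,0],[-0.003,0,0,0,0],[-0.005,0,0,0,0],[-0.007,0,0,0,0],[-0.009,0,0,0,0],[-0.01,0,0,0,0],[-0.01,0,0,0,0],[-0.01,0,0,0,0]])

```text
t: 10.45
tcp_pos: [0.6243, -0.1582, 0.0572]
tool_rot: [0.574, 0.819, 0.001, -0.001]
force: [-2.0, 3.1, 11.8]
finger_gap: 0.001
```

```bash
python3 st.py .561 .013 .061
```

```text
t 10.45 pos [ 0.6243 -0.1582  0.0572] yaw 110.00 F [-1.95  3.06 11.8 ] gap 0.001 tilt [ 0.     0.002 -1.   ]
along d 0.1875  rack x 0.0010  Fd -3.54
units to target [ 0.456 -0.002 -0.009] twist to110 0.000
```

Call:
move_arm(deltas=[[-0.002,0,0,0,0],[-0.004,0,0.001,0,0],[-0.006,0,0.001,0,0],[-0.008,0,0.002,0,0],[-0.011,0,0.002,0,0],[-0.013,0,0.003,0,0],[-0.015,0,0.003,0,0],[-0.015,0,0.003,0,0]])

```text
t: 11.12
tcp_pos: [0.6269, -0.164, 0.0558]
tool_rot: [0.574, 0.819, 0.001, -0.0]
force: [-1.5, 3.1, 9.5]
finger_gap: -0.003
```

```bash
python3 st.py .561 .013 .061
```

```text
t 11.12 pos [ 0.6269 -0.164   0.0558] yaw 109.99 F [-1.45  3.07  9.46] gap -0.003 tilt [ 0.001  0.002 -1.   ]
along d 0.1937  rack x 0.0014  Fd -3.39
units to target [ 0.472 -0.003 -0.012] twist to110 -0.000
```

Call:
move_arm(deltas=[[-0.002,0,0.001,0,0],[-0.004,0,0.001,0,0],[-0.006,0,0.001,0,0],[-0.008,0,0.002,0,0],[-0.01,0,0.002,0,0],[-0.012,0,0.003,0,0],[-0.013,0,0.003,0,0],[-0.013,0,0.003,0,0]])

```text
t: 11.78
tcp_pos: [0.6275, -0.166, 0.0549]
tool_rot: [0.574, 0.819, 0.002, -0.003]
force: [-1.7, 9.3, 14.7]
finger_gap: -0.002
```

```bash
python3 st.py .561 .013 .061;  python3 - <<'E'
from h import *
for n,(a,b,c,e) in(("scene",(220,340,215,325)),):
    p,d=manip.snapshot(n); cv2.imwrite(f"pics/{n}7.png",cv2.resize(p[a:b,c:e,::-1],None,fx=5,fy=5,interpolation=cv2.INTER_CUBIC))
E
```

```text
t 11.78 pos [ 0.6275 -0.166   0.0549] yaw 109.95 F [-1.71  9.25 14.67] gap -0.002 tilt [-0.002  0.007 -1.   ]
along d 0.1959  rack x 0.0013  Fd -9.28
units to target [ 0.477 -0.004 -0.012] twist to110 -0.002
```

View pics/scene7.png

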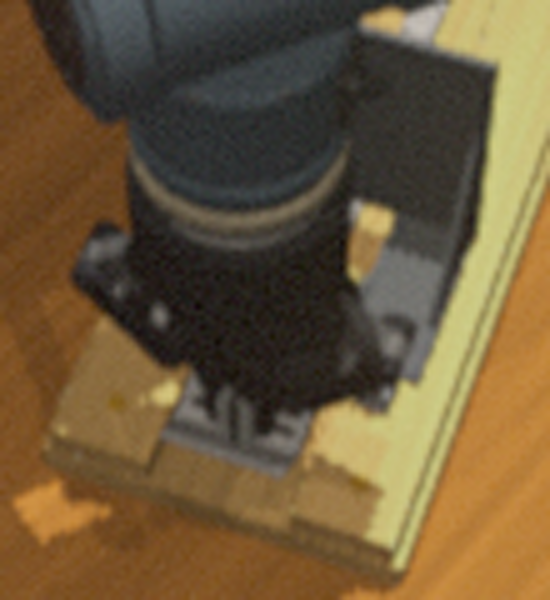

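The lip is engaged with 9 N of push and the follower doesn't move any further, so it is seated. I'll let the lever rise along its arc, keeping a slight push against the stops, then lift off.

Call:
move_arm(deltas=[[0.002,0,-0.005,0,0],[0.004,0,-0.012,0,0],[0.007,0,-0.019,0,0],[0.01,0,-0.026,0,0],[0.012,0,-0.033,0,0],[0.014,0,-0.04,0,0],[0.015,0,-0.046,0,0],[0.015,0,-0.05,0,0]])

```text
t: 12.5
tcp_pos: [0.6252, -0.164, 0.0733]
tool_rot: [0.573, 0.819, -0.0, -0.001]
force: [-1.8, 5.0, -0.5]
finger_gap: -0.001
```

```bash
python3 st.py .561 .013 .061
```

```text
t 12.50 pos [ 0.6252 -0.164   0.0733] yaw 110.02 F [-1.83  4.99 -0.49] gap -0.001 tilt [-0.002  0.001 -1.   ]
along d 0.1932  rack x -0.0002  Fd -5.31
units to target [0.471 0.001 0.031] twist to110 0.001
```

Call:
move_arm(deltas=[[0.002,0,-0.003,0,0],[0.003,0,-0.008,0,0],[0.003,0,-0.02,0,0],[0.003,0,-0.04,0,0],[0.003,0,-0.07,0,0],[0.003,0,-0.11,0,0],[0.003,0,-0.16,0,0],[0.003,0,-0.21,0,0]])

```text
t: 13.17
tcp_pos: [0.6265, -0.1647, 0.1597]
tool_rot: [0.574, 0.819, -0.0, 0.002]
force: [-0.1, -0.0, 0.3]
finger_gap: -0.0
```

Call:
move_arm(deltas=[[0,0,-0.05,0,0],[-0.03,0,-0.11,0,0],[-0.09,0,-0.17,0,0],[-0.18,0,-0.22,0,0],[-0.27,0,-0.25,0,0],[-0.36,0,-0.25,0,0],[-0.43,0,-0.25,0,0],[-0.46,0,-0.25,0,0]])

```text
t: 13.83
tcp_pos: [0.6897, -0.3425, 0.26]
tool_rot: [0.575, 0.818, -0.001, 0.004]
force: [0.5, -0.9, 0.2]
finger_gap: -0.001
```

```bash
python3 st.py .561 .013 .061;  python3 - <<'E'
from h import *
for n,(a,b,c,e) in(("scene",(140,340,215,425)),("top",(130,280,150,370))):
    p,d=manip.snapshot(n); cv2.imwrite(f"pics/{n}8.png",cv2.resize(p[a:b,c:e,::-1],None,fx=3,fy=3,interpolation=cv2.INTER_CUBIC)); np.save(f"pics/{n}8.npy",d)
E
```

```text
t 13.83 pos [ 0.6897 -0.3425  0.26  ] yaw 109.81 F [ 0.47 -0.87  0.23] gap -0.001 tilt [ 0.005 -0.006 -1.   ]
along d 0.3830  rack x -0.0006  Fd 0.98
units to target [ 0.949 -0.003  0.49 ] twist to110 -0.007
```

View pics/scene8.png

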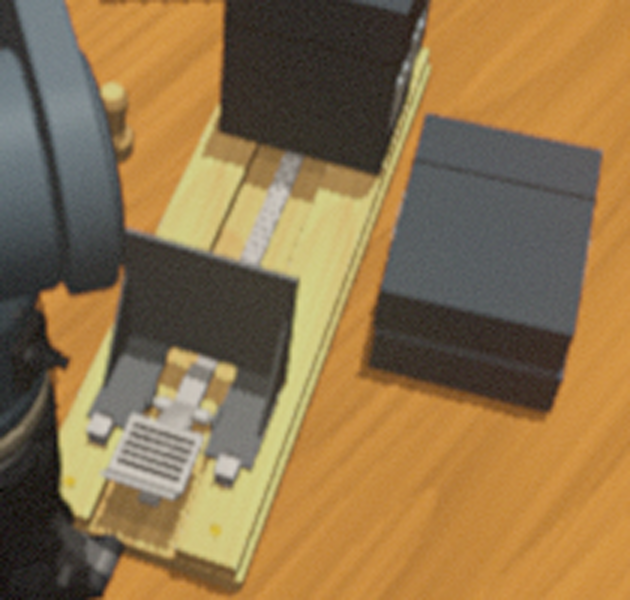

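View pics/top8.png

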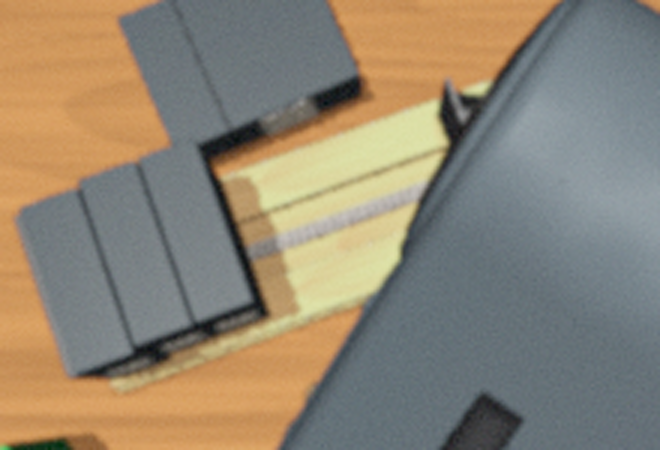

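The scene view shows the foot edge right at both stops, crop (100,425) and (228,465), with the lever standing up. I'll check the pad height and foot position numerically.

Run:
```python
from h import *
d=np.load("pics/scene8.npy"); C=cloud("scene",d); C0=cloud("scene",np.load("pics/scene0.npy"))
def pad(C,u0,v0,r=5):
    q=C[v0-r:v0+r+1,u0-r:u0+r+1].reshape(-1,3); return q
a=np.radians(20);dd=np.array([np.sin(a),-np.cos(a)])
for n,c,u,v in(("before",C0,296,223),("after",C,215+155//3,140+452//3)):
    q=pad(c,u,v); A=np.c_[q[:,:2]@dd,np.ones(len(q))]; m=(q[:,2]>.04)&(q[:,2]<.075)
    k=np.linalg.lstsq(A[m],q[m,2],rcond=None)[0]; print(n,q[m].mean(0).round(4),"z slope along d %.3f"%k[0])
sc=lambda p:(p[0]/3+215-.33,p[1]/3+140-.33)
p0=[pz("scene",*sc(p),.06) for p in((221,220),(283,240))]; p1=[pz("scene",*sc(p),.06) for p in((136,416),(202,437))]
print("pad travel",((np.mean(p1,0)-np.mean(p0,0))[:2]@dd).round(4))
# plate top edge corners z=.152
p0=[pz("scene",*sc(p),.152) for p in((214,48),(373,88))]; p1=[pz("scene",*sc(p),.152) for p in((124,232),(297,281))]
print("plate travel",[((b-a_)[:2]@dd).round(4) for a_,b in zip(p0,p1)])
```

```text
before [0.5569 0.0194 0.0595] z slope along d 0.009
after [ 0.6149 -0.1455  0.0603] z slope along d -0.006
pad travel 0.1731
plate travel [np.float64(0.1764), np.float64(0.1766)]
```

Run:
```python
from h import *
p,d=manip.snapshot("scene"); cv2.imwrite("pics/scene9.png",p[:,:,::-1])
```

```text
(no output)
```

View pics/scene9.png

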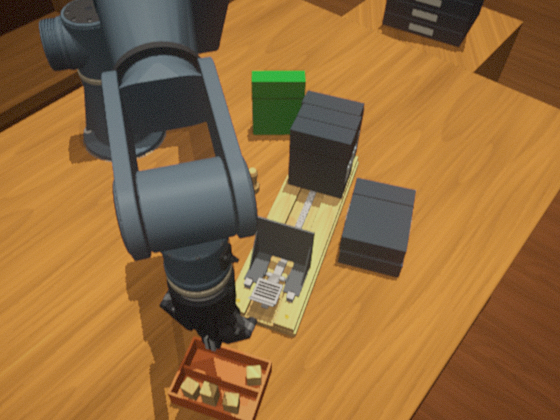

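The tray (220,380), stamp (254,180), spare boxes (377,225) and standing boxes (327,140) are where they were. The arm is clear, so I'm handing in.

```bash
python3 -c "
from station import manip
print(manip.sign_off())"
```

```text
the job is handed in; nothing more can be done
None
```

The follower is back against the end stops and the release has sprung up again; I handed the job in at about 14 s.

- **How it was done:** With the closed fingertips I pressed the thumb pad down to its hard stop and held it there. I pushed the follower along the rack until it stopped, then let the lever rise and lifted the arm clear.
- **Seating:** Once the foot met the stops, the finger slid on the pad until it caught the lip, and pushing there with about 9 N moved the follower no further. From the pictures the plate travelled about 176 mm and the pad about 173 mm. I had estimated about 175 mm to the stops, so these agree within the camera's accuracy.
- **Release:** The pad is level again at 60 mm height, as it was before.
- **Forces:** The highest reading, taken at the end of each move, was about 22 N, while pressing the pad.
- **Other things:** In the last picture the standing boxes, spare boxes, stamp and tray look unmoved, by eye rather than by measurement. The arm partly hid the stamp.

No check failed.

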